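# Fetch the sample jar from behind the bottles for weighing

## Robot

A 6-joint arm with a two-finger parallel gripper is mounted at the origin on the work surface. World frame = base frame: x ahead of the robot, y to its left, z up, the work surface at z = 0. Lengths are in m, angles in rad, forces in N, time in s.
With the tool pointing down it reaches from about 0.25 to 0.725 m from the base axis. Payload 9.7 kg.
Tool frame: the origin (TCP) lies on the centre line of the jaws, within the pads' length; the fingertips stand 19 mm ahead of it and the grasp point (between the pads) is the TCP; z points along the fingers, y is the line along which they close (so a half turn about z gives the same grasp; the last joint's range is limited). The gripper opens to 85 mm and grips with 20 to 120 N. Pads are 22 mm wide; open, the fingers measure 114 mm over their backs; the gripper's body (76 mm by 85 mm) begins 54 mm behind the grasp point. The pads swing forward as they close: fully open they stand 13 mm farther back than shut.
Start: joints at [-1.187, 0.087, 0.176, 1.66, 0, 1.571], TCP at [0.206, -0.51, 0.25] pointing down, gripper open.
Joint ranges: [-3.13, 3.13], [-0.85, 1.81], [-1.15, 1.24], [-2.2, 2.28], [-1.44, 1.52], [-3.14, 3.14]. Speed limits (rad/s): [2.22, 2.22, 2.57, 3.14, 3.14, 3.14].

## Interface

Orientations are given as a rotation vector (axis times angle).
In Python, from plant import robot, capture, camera_model gives the robot as it stands.
- The arm moves only by the shell command python3 -m inch 'ROWS'. ROWS is JSON, a list of rows, each a list of 7 numbers: the shift along the tool's x, y, z normalised to -1 to 1, where 1 is 0.25 m, then the turn, a rotation vector about the tool's x, y, z normalised to -1 to 1, where 1 is 120 degrees, then the finger opening in mm, from 0 to 85.4. A call has exactly 5 rows; each row is the pose to reach, as a shift and turn from the pose commanded when the call began, along the tool's axes at that moment; what a row does not reach only later rows make up. A row lasts 1/10 s, in which the tool goes at most 50 mm and 8.59 degrees, less where a joint would pass 70% of its speed; a pose out of reach is approached as far as the arm can. A call with a number of a shift or a turn outside -1 to 1 is refused whole. A call with a gripper value outside its range is refused whole. The fingers move at their own pace and stop on an object; the grip force is fixed at half the most. Time passes only in rows, so rows that repeat a pose let the fingers close, or fill a call up. It gives the time, the measured TCP pose, the force, the opening and the grip force at its end, in the units of the state.
- robot.observe(): the state, without advancing time (a new reading comes with each control period).
- capture(name): name is "scene" or "top"; returns the picture (400x640x3 uint8, red, green, blue); there is no depth.
- camera_model(name): a dict with "camera_matrix" (3x3 intrinsics, pixels), "dist" ([k1, k2, p1, p2, k3] as OpenCV has them; the pictures are not rectified), "pose" (4x4, takes a point from camera to world coordinates). Camera axes: x right, y up, looking along -z (the intrinsics and any distortion apply to the point x, -y, -z); pixel columns grow to the right and rows downward; lengths in m; the calibration is good to about 2 mm. A picture is of the moment at which its call begins. camera_model takes no time and is no camera call.
- robot.finish_job(): hands the job in; it is judged then, once.
The state is a dict: "clock": time; "qpos": joint angles; "joint_velocities": joint speeds; "joint_torque": joint torques, N m; "position": TCP position; "eef_rot": TCP orientation; "wrist_force": force on the tool from outside, world axes, zero at the start; "torque": the same for the moment, N m; "opening": finger opening in m; "finger_force": force on a finger pad.
Only numpy, scipy, OpenCV 4.12 (cv2) and the standard library are available. Lean on these libraries where they do the work, as an engineer would, in place of code of your own. Each camera call takes 0.05 s, during which the arm holds its last target. There are 200 camera calls.

## Task

The low orange-capped sample jar in the teal tray has to be weighed, but the three tall bottles crowded round it leave no room to take hold of it. Stand all three bottles aside on the dark bench mat, then take the jar and set it down in the middle of the balance pan, and after that put each bottle back in the tray exactly where it stood before. Keep the bottles and the jar upright, set them down rather than let them drop, and do not shift the dropper bottle or the beaker.

Things in the scene. Friction and masses are not known exactly. Their poses are not given: they have to be found in the camera images.
- bottle_blue: Upright wide-mouth screw-cap bottle, white with a paper label band and a blue cap; one of three alike but for colour. Round body 50 mm across up to 68 mm height, tapering to the neck at 80 mm; the cap is 40 mm across and spans heights 82 to 108 mm (total height 108 mm). About 0.15 kg, rigid, full. Origin: centre of its underside; z up. It starts in the tray about 56 mm (centre to centre) from the jar.
- bottle_black: Upright wide-mouth screw-cap bottle, brown amber with a paper label band and a black cap; one of three alike but for colour. Round body 50 mm across up to 68 mm height, tapering to the neck at 80 mm; the cap is 40 mm across and spans heights 82 to 108 mm (total height 108 mm). About 0.15 kg, rigid, full. Origin: centre of its underside; z up. It starts in the tray about 56 mm (centre to centre) from the jar.
- bottle_green: Upright wide-mouth screw-cap bottle, grey with a paper label band and a green cap; one of three alike but for colour. Round body 50 mm across up to 68 mm height, tapering to the neck at 80 mm; the cap is 40 mm across and spans heights 82 to 108 mm (total height 108 mm). About 0.15 kg, rigid, full. Origin: centre of its underside; z up. It starts in the tray about 56 mm (centre to centre) from the jar.
- jar: Low white sample jar with a bright orange screw cap: 50 mm across the cap, 41 mm high in all; the cap spans heights 19 to 41 mm, the body below is 49 mm across. About 0.09 kg, rigid. Origin: centre of its underside; z up. It stands in the tray near the middle of the back (+x) side, with a bottle close on its left (+y of the tray), one on its right and one in front of it (-x of the tray); which colour stands in which place changes.
- tray: Teal open plastic tray, fixed to the bench: 210 mm along its x by 270 mm along its y, 45 mm high, walls and floor 4 mm thick (things in it stand 4 mm above the bench), with a rim reaching 7 mm farther out all round. A paper card and two glass slides lie flat on its floor (under 1 mm thick, no obstacle). Origin: centre of its underside, on the bench; its x axis points away from the robot, turned by up to 0.3 rad.
- mat: Dark grey flat bench mat, fixed: 300 mm along its x by 130 mm along its y, 3 mm thick, on one side of the tray (left or right, swapping with the balance). Origin: centre of its underside, on the bench. There is room for the three bottles in a row along its x, about 90 mm apart.
- balance: White laboratory balance, fixed on the bench, on the other side of the tray from the mat, 205 by 150 mm, with a round steel weighing pan 120 mm across. Origin: on the bench, straight below the centre of the pan; the pan's upper face is 46 mm above the origin and is the highest part (it does not move). The display and keys lie on its -x side, 68 to 130 mm from the origin, up to 45 mm high.
- dropper: Small white dropper bottle with a red pointed top, 30 mm across, 72 mm high, standing in a front corner of the tray; leave it where it is. Origin: centre of its underside.
- beaker: Small empty glass beaker, 52 mm across the rim, 66 mm high, on the bench between the robot and the tray; leave it where it is. Origin: centre of its underside.
Not all that is in view belongs to the job. Leave any purple or yellow look-alike of the jar alone.

How it is judged:
On the way, in this order (a step that is already met when the one before it is completed fails the run):
1. all three bottles stand upright on the mat (x of bottle_blue in the frame of mat between -0.14 and 0.14 m and y of bottle_blue in the frame of mat between -0.055 and 0.055 m and height (world z) of each of bottle_blue, bottle_black, bottle_green below 0.008 m and angle between each of bottle_blue, bottle_black, bottle_green's own z axis and vertical below 0.15 rad and x of bottle_black in the frame of mat between -0.14 and 0.14 m and y of bottle_black in the frame of mat between -0.055 and 0.055 m and x of bottle_green in the frame of mat between -0.14 and 0.14 m and y of bottle_green in the frame of mat between -0.055 and 0.055 m and contact force between the fingers and bottle_blue below 0.1 N and contact force between the fingers and bottle_black below 0.1 N and contact force between the fingers and bottle_green below 0.1 N), for 0.2 s.
2. the jar stands released in the middle of the balance pan while the bottles are still on the mat (horizontal distance between jar and balance below 0.015 m and z of jar in the frame of balance between 0.042 and 0.05 m and angle between jar's own z axis and vertical below 0.1 rad and contact force between the fingers and jar below 0.1 N and linear speed of jar below 0.02 m/s and x of bottle_blue in the frame of mat between -0.14 and 0.14 m and y of bottle_blue in the frame of mat between -0.055 and 0.055 m and height (world z) of each of bottle_blue, bottle_black, bottle_green below 0.008 m and angle between each of bottle_blue, bottle_black, bottle_green's own z axis and vertical below 0.15 rad and x of bottle_black in the frame of mat between -0.14 and 0.14 m and y of bottle_black in the frame of mat between -0.055 and 0.055 m and x of bottle_green in the frame of mat between -0.14 and 0.14 m and y of bottle_green in the frame of mat between -0.055 and 0.055 m), for 0.2 s.
At the end, for the whole second after the job is handed in: The jar stands upright and released on the balance pan, its centre within 15 mm of the pan's centre, and each of the three bottles stands upright, released and at rest in the tray within 15 mm of where it stood at the start (horizontal distance between jar and balance below 0.015 m and z of jar in the frame of balance between 0.042 and 0.05 m and angle between each of jar, bottle_blue, bottle_black, bottle_green's own z axis and vertical below 0.1 rad and contact force between the fingers and jar below 0.1 N and linear speed of each of jar, bottle_blue, bottle_black, bottle_green below 0.02 m/s and distance of each of bottle_blue, bottle_black, bottle_green from where it was at the start of the episode below 0.015 m); the robot touches nothing.
It fails at once if the dropper bottle or the beaker is shifted by more than 20 mm (distance of any of dropper, beaker from where it was at the start of the episode above 0.02 m).
It fails at once if a bottle or the jar is tipped by more than about 30 degrees (angle between any of bottle_blue, bottle_black, bottle_green, jar's own z axis and vertical above 0.52 rad).
It fails at once if a bottle or the jar is let fall (it moves faster than 0.6 m/s with nothing holding it) ((linear speed of bottle_blue above 0.6 m/s and contact force between the fingers and bottle_blue below 0.02 N) or (linear speed of bottle_black above 0.6 m/s and contact force between the fingers and bottle_black below 0.02 N) or (linear speed of bottle_green above 0.6 m/s and contact force between the fingers and bottle_green below 0.02 N) or (linear speed of jar above 0.6 m/s and contact force between the fingers and jar below 0.02 N)).
It also fails if it takes over 134 s, if anything falls off the work surface, if the arm or the gripper's body presses on something with over 40 N, if the wrist force passes 120 N, or if a joint passes its speed limit or range.

## Working session

There is one attempt and no reset: what is moved stays moved. The work goes in short steps, Python scripts to look and compute and a shell command to move; the robot and the scene stay as the last step left them, time stands still between calls to the robot, and variables do not carry over. Pictures are saved under pics/ and viewed, at most 14 in all, crops included, and the job is handed in when it is done.

```bash
ls; mkdir -p pics; python3 - <<'E'
from plant import robot,capture,camera_model
import cv2
for n in("top","scene"):
    cv2.imwrite(f"pics/{n}0.png",capture(n)[:,:,::-1]); m=camera_model(n); print(n,m)
o=robot.observe(); print(o)
E
```

```text
pics
top {'camera_matrix': array([[375.57290832,   0.        , 316.36586882],
       [  0.        , 375.57290832, 202.42662854],
       [  0.        ,   0.        ,   1.        ]]), 'dist': array([0.03084453, 0.        , 0.        , 0.        , 0.        ]), 'pose': array([[-4.42879078e-03,  9.95492331e-01, -9.47386105e-02,
         4.14425210e-01],
       [-9.99324260e-01, -9.48998676e-04,  3.67440175e-02,
         2.23204435e-02],
       [ 3.64884808e-02,  9.48373234e-02,  9.94823840e-01,
         1.01776303e+00],
       [ 0.00000000e+00,  0.00000000e+00,  0.00000000e+00,
         1.00000000e+00]])}
scene {'camera_matrix': array([[393.20698167,   0.        , 318.24823615],
       [  0.        , 393.20698167, 201.08430613],
       [  0.        ,   0.        ,   1.        ]]), 'dist': array([-0.07515767,  0.        ,  0.        ,  0.        ,  0.        ]), 'pose': array([[-0.63176154, -0.59451297,  0.49742506,  0.8959663 ],
       [ 0.77510782, -0.47685462,  0.41450879,  0.30255048],
       [-0.00923142,  0.64742877,  0.76207006,  0.63831076],
       [ 0.        ,  0.        ,  0.        ,  1.        ]])}
{'clock': 0.1, 'qpos': array([-1.18699831e+00,  8.74352453e-02,  1.75242571e-01,  1.65982900e+00,
        7.17934816e-06,  1.57081900e+00]), 'joint_velocities': array([ 8.16356874e-04, -1.33298452e-03,  4.55568097e-05, -4.71417291e-04,
       -6.69536220e-04, -5.64466676e-04]), 'joint_torque': array([-2.43284740e-03, -5.21563447e+01,  4.65652013e+01,  1.60607463e-02,
       -9.95236678e-05,  3.74374213e-05]), 'position': array([ 0.20587812, -0.50981712,  0.24965236]), 'eef_rot': array([-3.08274967e+00, -5.98910567e-01,  3.55913704e-04]), 'wrist_force': array([-0.13871857, -0.1096846 ,  0.08843941]), 'torque': array([0.05014915, 0.03303729, 0.02609468]), 'finger_force': 0.0, 'opening': 0.08521216156786672}
```

View pics/top0.png

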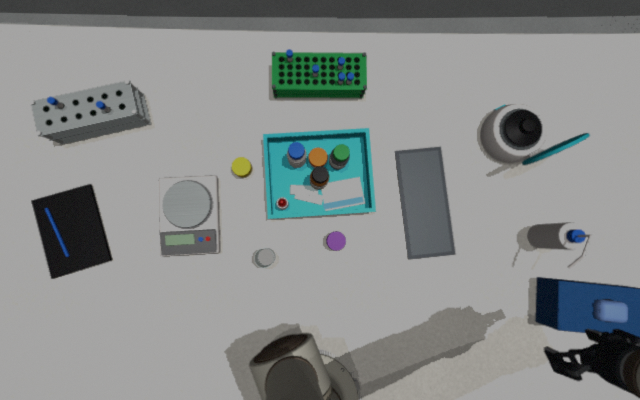

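View pics/scene0.png

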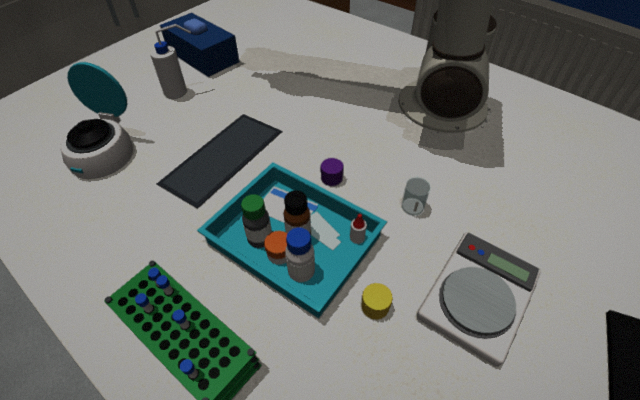

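The top view shows +x up and +y left. Caps are at blue (297,151), orange (318,157), green (341,154) and black (320,176). The dropper is at (282,203), the beaker at (265,257), the pan centre at (187,204), and the mat corners near (397,150) and (454,257). The scene view agrees. Next I'll measure these.

```bash
cat > h.py <<'E'
import numpy as np,cv2
from plant import robot,capture,camera_model
def ray(n,uv):
    m=camera_model(n)
    p=cv2.undistortPoints(np.float64(uv).reshape(1,1,2),m["camera_matrix"],m["dist"])[0,0]
    T=m["pose"]; return T[:3,3],T[:3,:3]@np.array([p[0],-p[1],-1])
def plane(n,uv,z):
    o,d=ray(n,uv); return o+d*(z-o[2])/d[2]
def tri(a,b):
    (o,d),(p,e)=ray("top",a),ray("scene",b)
    s=np.linalg.lstsq(np.c_[d,-e],p-o,rcond=None)[0]
    return (o+s[0]*d+p+s[1]*e)/2
def blob(im,box,lo,hi):
    x,y,w,h=box; v=cv2.cvtColor(im,cv2.COLOR_RGB2HSV)[y:y+h,x:x+w]
    k=cv2.inRange(v,np.array(lo),np.array(hi))
    c=max(cv2.findContours(k,cv2.RETR_EXTERNAL,cv2.CHAIN_APPROX_NONE)[0],key=cv2.contourArea)
    r=cv2.boundingRect(c); M=cv2.moments(c)
    return (M["m10"]/M["m00"]+x,M["m01"]/M["m00"]+y),(r[0]+x,r[1]+y,r[2],r[3]),M["m00"]
COL={"blue":((100,150,50),(125,255,255)),"green":((45,120,30),(80,255,255)),"black":((0,0,0),(179,255,42)),"jar":((3,190,130),(14,255,255))}
ZC={"blue":.099,"green":.099,"black":.099,"jar":.034}
E
python3 - <<'E'
from h import *
t,s=capture("top"),capture("scene")
T={"blue":(280,135,35,35),"green":(328,140,28,35),"black":(308,163,24,27),"jar":(300,140,36,30)}
S={"blue":(280,222,40,40),"green":(235,188,40,35),"black":(280,187,35,26),"jar":(260,225,40,40)}
for k in T:
    a=blob(t,T[k],*COL[k]); b=blob(s,S[k],*COL[k])
    print(k,a,b,plane("top",a[0],ZC[k]).round(4),plane("scene",b[0],ZC[k]).round(4),tri(a[0],b[0]).round(4))
v=cv2.cvtColor(t,cv2.COLOR_RGB2HSV)
for p in [(320,172),(320,176),(320,184),(187,204),(187,240),(425,200),(385,200)]: print(p,v[p[1],p[0]])
# mat
k=np.zeros(v.shape[:2],np.uint8);k[135:275,380:470]=cv2.inRange(v[135:275,380:470],np.array((0,0,0)),np.array((179,255,100)))
c=max(cv2.findContours(k,0,1)[0],key=cv2.contourArea); r=cv2.minAreaRect(c);print(r)
B=[plane("top",p,.003) for p in cv2.boxPoints(r)];print(np.round(B,3),np.mean(B,0))
big=cv2.resize(t[120:270,150:360],None,fx=3.8,fy=3.8,interpolation=cv2.INTER_CUBIC)[:,:,::-1]
cv2.imwrite("pics/c1.png",cv2.convertScaleAbs(big,alpha=1.4))
E
```

```text
blue ((295.77719756309835, 150.01392515230634), (288, 142, 16, 17), 191.5) ((298.17938237965484, 237.73387829246138), (287, 228, 24, 21), 367.0) [0.6328 0.039  0.099 ] [0.6272 0.0338 0.099 ] [0.6311 0.0384 0.1074]
green ((340.8494623655914, 152.44995864350702), (333, 144, 17, 18), 201.5) ((252.1455180442375, 206.13426464881644), (241, 194, 24, 26), 429.5) [ 0.6271 -0.0733  0.099 ] [ 0.6271 -0.0755  0.099 ] [ 0.6273 -0.0738  0.1004]
black ((316.6666666666667, 180.26262626262627), (312, 173, 15, 11), 16.5) ((295.78945297127115, 201.6792601338056), (285, 188, 23, 25), 423.5) [ 0.557  -0.0126  0.099 ] [ 0.5703 -0.0214  0.099 ] [ 0.5625 -0.0188  0.0925]Traceback (most recent call last):
  File "<stdin>", line 6, in <module>
  File "h.py", line 18, in blob
    return (M["m10"]/M["m00"]+x,M["m01"]/M["m00"]+y),(r[0]+x,r[1]+y,r[2],r[3]),M["m00"]
            ~~~~~~~~^~~~~~~~~
ZeroDivisionError: float division by zero
```

```bash
python3 - <<'E'
from h import *
t,s=capture("top"),capture("scene")
v=cv2.cvtColor(t,cv2.COLOR_RGB2HSV);w=cv2.cvtColor(s,cv2.COLOR_RGB2HSV)
print("jar col",v[146:172:2,318].tolist());print("black col",v[160:192:2,320].tolist());print("black row",v[174,306:334:2].tolist())
print("blue col",v[138:170:2,297].tolist());print("scene jar",w[230:264:3,277].tolist()); print("mat,bench",v[200,425],v[200,385],"pan",v[204,187],v[240,170])
k=np.zeros(v.shape[:2],np.uint8);k[135:275,380:470]=cv2.inRange(v[135:275,380:470],np.array((0,0,0)),np.array((179,255,100)))
c=max(cv2.findContours(k,0,1)[0],key=cv2.contourArea); r=cv2.minAreaRect(c);print(r)
B=[plane("top",p,.003) for p in cv2.boxPoints(r)];print(np.round(B,3),np.mean(B,0))
a=cv2.resize(t[125:225,255:385],(780,600),interpolation=cv2.INTER_CUBIC)[:,:,::-1]
b=cv2.resize(t[165:265,145:275],(780,600),interpolation=cv2.INTER_CUBIC)[:,:,::-1]
cv2.imwrite("pics/c1.png",cv2.convertScaleAbs(a,alpha=1.4));cv2.imwrite("pics/c2.png",b)
E
```

```text
jar col [[90, 145, 156], [16, 160, 159], [16, 189, 163], [16, 183, 163], [16, 180, 164], [16, 180, 164], [16, 176, 164], [16, 179, 164], [16, 175, 165], [17, 175, 163], [14, 150, 80], [0, 0, 47], [0, 5, 47]]
black col [[16, 180, 163], [16, 174, 164], [16, 173, 162], [13, 129, 81], [150, 11, 48], [150, 10, 50], [150, 11, 48], [150, 5, 51], [150, 14, 53], [30, 5, 52], [150, 5, 51], [0, 49, 21], [14, 217, 67], [11, 98, 57], [53, 15, 70], [92, 140, 148]]
black row [[90, 166, 161], [90, 166, 157], [85, 72, 89], [11, 88, 32], [30, 5, 48], [165, 10, 51], [60, 5, 50], [150, 5, 51], [173, 19, 53], [60, 5, 52], [30, 5, 52], [87, 121, 76], [90, 157, 162], [90, 160, 164]]
blue col [[93, 202, 58], [94, 191, 99], [104, 188, 157], [108, 191, 159], [108, 187, 161], [108, 184, 161], [108, 184, 161], [108, 181, 163], [108, 182, 161], [108, 182, 157], [110, 197, 70], [0, 11, 92], [10, 14, 112], [23, 13, 81], [45, 14, 72], [92, 173, 143]]
scene jar [[89, 103, 114], [9, 207, 160], [10, 201, 160], [10, 210, 157], [10, 206, 160], [10, 200, 158], [10, 206, 157], [11, 206, 161], [10, 198, 67], [11, 226, 53], [8, 16, 64], [11, 31, 65]]
mat,bench [103  22 103] [ 30   2 165] pan [ 90   5 141] [ 54  45 143]
((424.3077087402344, 202.4615478515625), (109.39862823486328, 47.38126754760742), 82.87498474121094)
[[ 0.653 -0.231  0.003]
 [ 0.67  -0.363  0.003]
 [ 0.371 -0.389  0.003]
 [ 0.356 -0.26   0.003]] [ 0.51271928 -0.31059919  0.003     ]
```

View pics/c1.png

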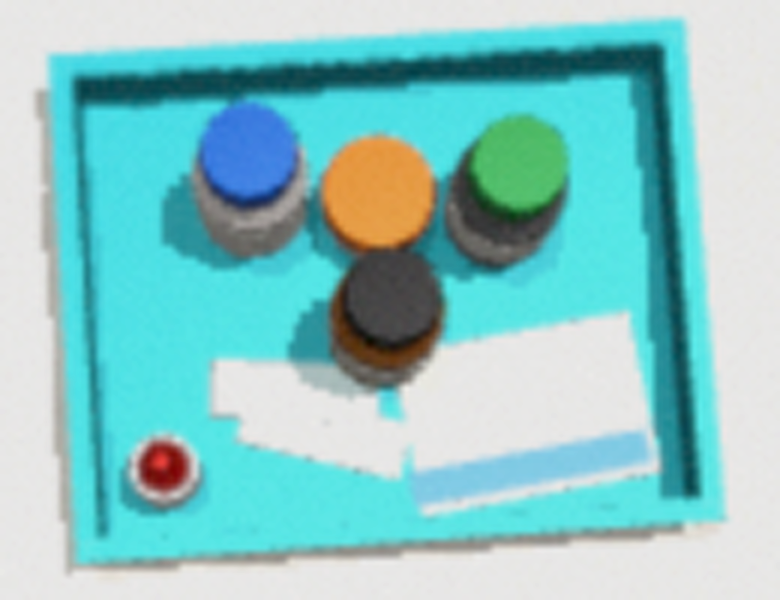

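View pics/c2.png

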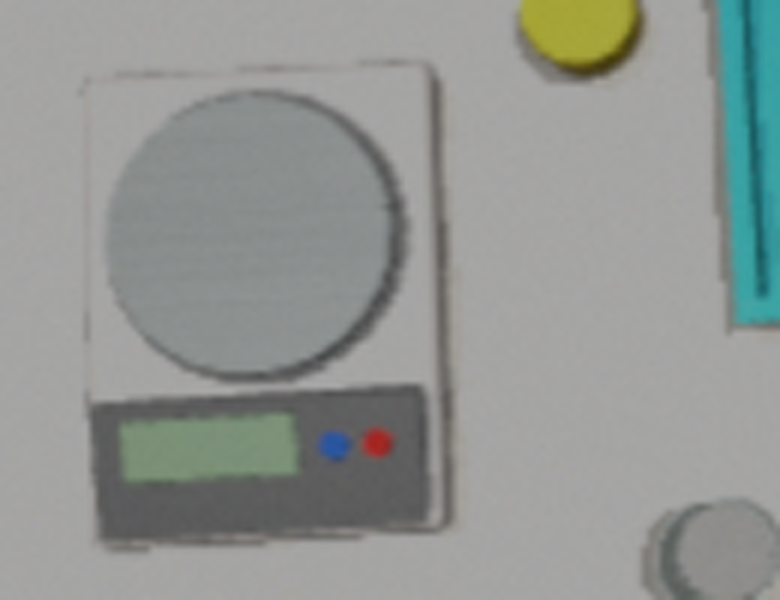

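The crop shows clean top discs: blue (296.1,149.8), green (341.3,151.8), black (320.1,174.1), jar (317.8,156.5), pan centre (186.2,203.6). I'll refine these with masks on the top-face planes.

```bash
cat >> h.py <<'E'
COL={"blue":((98,120,115),(125,255,255)),"green":((45,90,90),(80,255,255)),"black":((0,0,44),(179,28,58)),"jar":((3,120,120),(22,255,255))}
E
python3 - <<'E'
from h import *
t,s=capture("top"),capture("scene")
T={"blue":(280,135,35,35),"green":(328,140,28,35),"black":(306,163,26,24),"jar":(300,140,36,30)}
S={"blue":(280,222,40,40),"green":(235,188,40,35),"black":(280,187,35,26),"jar":(260,225,40,40)}
P={}
for k in T:
    a=blob(t,T[k],*COL[k]); z=.045 if k=="jar" else .112
    P[k]=plane("top",a[0],z)
    try: b=blob(s,S[k],*COL[k])
    except Exception: b=None
    print(k,np.round(a[0],1),a[1],P[k].round(4), b and (np.round(b[0],1),b[1],plane("scene",b[0],ZC[k]).round(4)))
for k in T: print(k,np.linalg.norm(P[k][:2]-P["jar"][:2]))
for uv in [(186.2,203.6)]: print("pan",plane("top",uv,.046))
sb=cv2.cvtColor(s,cv2.COLOR_RGB2HSV)
print("tray corners",[plane("top",(255+x/6-.4,125+y/6-.4),.045).round(3).tolist() for x,y in [(48,55),(686,20),(726,520),(76,566)]])
print("dropper",plane("top",(281.9,202.6),.074),"beaker",plane("top",(265,257),.066))
b=cv2.resize(s[220:370,405:555],(600,600),interpolation=cv2.INTER_CUBIC)[:,:,::-1]
cv2.imwrite("pics/c3.png",b)
E
```

```text
blue [295.9 149.4] (288, 142, 17, 16) [0.6313 0.0385 0.112 ] (array([298. , 236.8]), (287, 228, 23, 19), array([0.626 , 0.0323, 0.099 ]))
green [341.2 151.6] (334, 144, 16, 16) [ 0.6262 -0.0729  0.112 ] (array([252. , 202.4]), (242, 195, 21, 16), array([ 0.6211, -0.082 ,  0.099 ]))
black [320.1 173.7] (313, 167, 15, 15) [ 0.5711 -0.0205  0.112 ] None
jar [317.6 156.6] (309, 148, 18, 18) [ 0.6284 -0.0173  0.045 ] (array([276. , 241.7]), (265, 231, 22, 22), array([ 0.6275, -0.0249,  0.034 ]))
blue 0.05595612673351066
green 0.05565279255358084
black 0.057371492629377234
jar 0.0
pan [0.50427007 0.31965391 0.046     ]
tray corners [[0.689, 0.127, 0.045], [0.706, -0.155, 0.045], [0.484, -0.168, 0.045], [0.464, 0.113, 0.045]]
dropper [0.50394567 0.07426291 0.074     ] beaker [0.36828989 0.11612913 0.066     ]
```

View pics/c3.png

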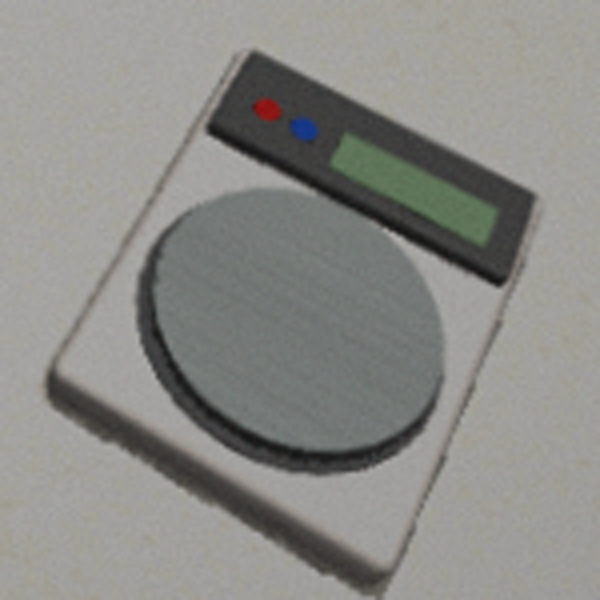

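Each bottle is 56–57 mm from the jar, as specified, and the tray and mat sizes match. From the enlarged scene view, the pan ellipse centre is near (479,300). Next I'll turn the tool to yaw 180°, which keeps joint 6 in range on both sides.

```bash
python3 -m inch '[[0,0,0,0,0,-0.0667,65],[0,0,0,0,0,-0.1333,65],[0,0,0,0,0,-0.2,65],[0,0,0,0,0,-0.2667,65],[0,0,0,0,0,-0.3333,65]]'
python3 - <<'E'
from h import *
o=robot.observe();print(o["qpos"],o["eef_rot"],o["position"])
print(plane("scene",(479.1,299.6),.046))
E
```

```text
clock: 0.9
position: [0.2059, -0.51, 0.2503]
eef_rot: [2.688, 1.625, 0.0]
wrist_force: [-0.3, -0.3, 0.6]
opening: 0.0648
finger_force: 0.0
[-1.18702403e+00  8.68648266e-02  1.75877294e-01  1.65980562e+00
  2.58254833e-05  8.66939918e-01] [2.68838454e+00 1.62546837e+00 3.92531914e-05] [ 0.20593205 -0.50997522  0.25029186]
[0.50860737 0.32164396 0.046     ]
```

```bash
python3 -m inch '[[0,0,0,0,0,-0.0667,65],[0,0,0,0,0,-0.1333,65],[0,0,0,0,0,-0.2,65],[0,0,0,0,0,-0.2667,65],[0,0,0,0,0,-0.3333,65]]' >/dev/null
python3 -m inch '[[0,0,0,0,0,-0.0667,65],[0,0,0,0,0,-0.1333,65],[0,0,0,0,0,-0.2,65],[0,0,0,0,0,-0.2667,65],[0,0,0,0,0,-0.3333,65]]' >/dev/null
python3 -m inch '[[0,0,0,0,0,-0.0667,65],[0,0,0,0,0,-0.1333,65],[0,0,0,0,0,-0.2,65],[0,0,0,0,0,-0.2667,65],[0,0,0,0,0,-0.3168,65]]'; python3 -m inch '[[0,0,0,0,0,0,65],[0,0,0,0,0,0,65],[0,0,0,0,0,0,65],[0,0,0,0,0,0,65],[0,0,0,0,0,0,65]]'
python3 -c "
from h import *
print(robot.observe()['qpos'])"
```

```text
clock: 2.4
position: [0.2059, -0.51, 0.2503]
eef_rot: [0.009, -3.142, 0.0]
wrist_force: [0.7, -0.5, -0.8]
opening: 0.0651
finger_force: 0.0
clock: 2.9
position: [0.206, -0.51, 0.2503]
eef_rot: [-0.002, -3.142, 0.0]
wrist_force: [0.2, 0.2, 1.2]
opening: 0.0653
finger_force: 0.0
[-1.18698979e+00  8.69226999e-02  1.75932847e-01  1.65980392e+00
 -6.83639960e-06 -1.18599815e+00]
```

```bash
python3 -m inch '[[-0.14,0.1457,0,0,0,0,65],[-0.28,0.2913,0,0,0,0,65],[-0.42,0.437,0,0,0,0,65],[-0.56,0.5827,0,0,0,0,65],[-0.56,0.5827,0,0,0,0,65]]' >/dev/null
python3 -m inch '[[-0.14,0.1457,0,0,0,0,65],[-0.28,0.2913,0,0,0,0,65],[-0.42,0.437,0,0,0,0,65],[-0.56,0.5827,0,0,0,0,65],[-0.56,0.5827,0,0,0,0,65]]' >/dev/null
python3 -m inch '[[-0.14,0.1457,0,0,0,0,65],[-0.28,0.2913,0,0,0,0,65],[-0.42,0.437,0,0,0,0,65],[-0.56,0.5827,0,0,0,0,65],[-0.56,0.5827,0,0,0,0,65]]'
python3 -m inch '[[0,0,0.13,0,0,0,65],[0,0,0.25,0,0,0,65],[0,0,0.35,0,0,0,65],[0,0,0.4,0,0,0,65],[0,0,0.4,0,0,0,65]]'
```

```text
clock: 4.4
position: [0.6285, -0.0701, 0.2481]
eef_rot: [0.005, -3.14, -0.001]
wrist_force: [-0.4, 0.2, -1.9]
opening: 0.0649
finger_force: 0.0
clock: 4.9
position: [0.6249, -0.0739, 0.1487]
eef_rot: [-0.002, -3.139, -0.0]
wrist_force: [-0.7, 1.6, 0.1]
opening: 0.065
finger_force: 0.0
```

```bash
python3 - <<'E'
from h import *
s=capture("scene")
cv2.imwrite("pics/g1.png",cv2.resize(s[130:330,150:420],None,fx=2.9,fy=2.9,interpolation=cv2.INTER_CUBIC)[:,:,::-1])
E
```

```text
(no output)
```

View pics/g1.png

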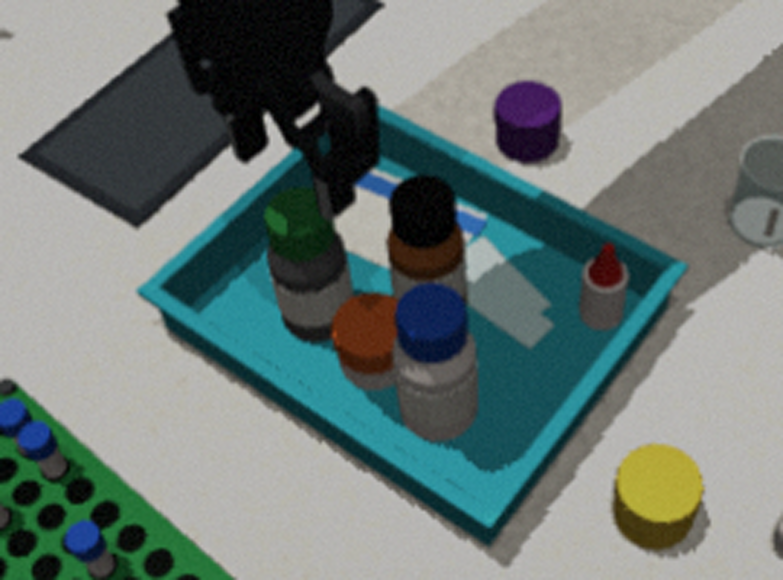

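The gripper straddles the green cap at crop (300,220), with no other cap between the fingers. I'll descend, close and lift.

```bash
python3 -m inch '[[0,0,0.06,0,0,0,65],[0,0,0.12,0,0,0,65],[0,0,0.17,0,0,0,65],[0,0,0.204,0,0,0,65],[0,0,0.204,0,0,0,65]]'
python3 -m inch '[[0,0,0,0,0,0,30],[0,0,0,0,0,0,30],[0,0,0,0,0,0,30],[0,0,0,0,0,0,30],[0,0,0,0,0,0,30]]'
```

```text
clock: 5.45
position: [0.6252, -0.0729, 0.0974]
eef_rot: [0.0, -3.139, -0.001]
wrist_force: [-0.9, -0.8, -0.2]
opening: 0.0651
finger_force: 0.0
clock: 5.95
position: [0.6265, -0.073, 0.1002]
eef_rot: [0.0, 3.14, -0.0]
wrist_force: [0.3, 0.1, 5.2]
opening: 0.0386
finger_force: 60.4
```

```bash
python3 -m inch '[[0,0,-0.06,0,0,0,30],[0,0,-0.2,0,0,0,30],[0,0,-0.36,0,0,0,30],[0,0,-0.5,0,0,0,30],[0,0,-0.6,0,0,0,30]]'
python3 -m inch '[[0.01,-0.1,0,0,0,0,30],[0.025,-0.25,0,0,0,0,30],[0.042,-0.42,0,0,0,0,30],[0.058,-0.58,0,0,0,0,30],[0.07,-0.7,0,0,0,0,30]]' >/dev/null
python3 -m inch '[[0.01,-0.1,0,0,0,0,30],[0.018,-0.18,0,0,0,0,30],[0.022,-0.22,0,0,0,0,30],[0.022,-0.22,0,0,0,0,30],[0.022,-0.22,0,0,0,0,30]]'
python3 -m inch '[[0,0,0.1,0,0,0,30],[0,0,0.26,0,0,0,30],[0,0,0.4,0,0,0,30],[0,0,0.5,0,0,0,30],[0,0,0.54,0,0,0,30]]'
python3 -m inch '[[0,0,0.02,0,0,0,30],[0,0,0.04,0,0,0,30],[0,0,0.058,0,0,0,30],[0,0,0.058,0,0,0,30],[0,0,0.058,0,0,0,30]]'
```

```text
clock: 6.45
position: [0.6259, -0.073, 0.2527]
eef_rot: [0.0, 3.14, -0.0]
wrist_force: [0.4, -0.0, -1.5]
opening: 0.0383
finger_force: 60.3
clock: 7.45
position: [0.6032, -0.3022, 0.2493]
eef_rot: [0.0, -3.142, -0.001]
wrist_force: [0.7, 0.9, -0.7]
opening: 0.0384
finger_force: 60.4
clock: 7.95
position: [0.6022, -0.301, 0.1114]
eef_rot: [0.002, -3.138, -0.003]
wrist_force: [-0.3, 0.0, -1.3]
opening: 0.0389
finger_force: 60.4
clock: 8.45
position: [0.6032, -0.3031, 0.1005]
eef_rot: [0.0, 3.141, -0.001]
wrist_force: [-0.3, -0.0, -0.7]
opening: 0.0383
finger_force: 60.4
```

```bash
python3 -m inch '[[0,0,0.003,0,0,0,30],[0,0,0.006,0,0,0,30],[0,0,0.006,0,0,0,30],[0,0,0.006,0,0,0,30],[0,0,0.006,0,0,0,30]]'
python3 -m inch '[[0,0,0,0,0,0,65],[0,0,0,0,0,0,65],[0,0,0,0,0,0,65],[0,0,0,0,0,0,65],[0,0,0,0,0,0,65]]'
python3 -m inch '[[0,0,-0.1,0,0,0,65],[0,0,-0.24,0,0,0,65],[0,0,-0.4,0,0,0,65],[0,0,-0.52,0,0,0,65],[0,0,-0.604,0,0,0,65]]'
```

```text
clock: 8.95
position: [0.6032, -0.3032, 0.0992]
eef_rot: [0.0, 3.14, -0.001]
wrist_force: [-1.4, 0.4, 5.2]
opening: 0.0382
finger_force: 61.0
clock: 9.45
position: [0.6029, -0.303, 0.0981]
eef_rot: [-0.0, -3.141, -0.0]
wrist_force: [-0.6, -0.0, 0.2]
opening: 0.065
finger_force: 0.0
clock: 9.95
position: [0.6032, -0.3031, 0.2521]
eef_rot: [0.0, 3.139, -0.002]
wrist_force: [0.7, -0.6, -0.6]
opening: 0.0651
finger_force: 0.0
```

```bash
python3 -m inch '[[0.016,0.14,0,0,0,0,65],[0.03,0.3,0,0,0,0,65],[0.05,0.45,0,0,0,0,65],[0.063,0.6,0,0,0,0,65],[0.076,0.7,0,0,0,0,65]]' >/dev/null
python3 -m inch '[[0.02,0.15,0,0,0,0,65],[0.04,0.3,0,0,0,0,65],[0.05,0.43,0,0,0,0,65],[0.05,0.43,0,0,0,0,65],[0.05,0.43,0,0,0,0,65]]'
python3 -m inch '[[0,0,0.1,0,0,0,65],[0,0,0.26,0,0,0,65],[0,0,0.42,0,0,0,65],[0,0,0.54,0,0,0,65],[0,0,0.6,0,0,0,65]]'
python3 -m inch '[[0,0,0,0,0,0,65],[0,0,0,0,0,0,30],[0,0,0,0,0,0,30],[0,0,0,0,0,0,30],[0,0,0,0,0,0,30]]'
```

```text
clock: 10.95
position: [0.5715, -0.0199, 0.2494]
eef_rot: [-0.002, 3.141, -0.0]
wrist_force: [0.8, 0.0, -0.1]
opening: 0.0651
finger_force: 0.0
clock: 11.45
position: [0.5703, -0.0216, 0.0962]
eef_rot: [-0.002, -3.138, 0.0]
wrist_force: [-0.1, 0.9, -0.2]
opening: 0.0649
finger_force: 0.0
clock: 11.95
position: [0.5727, -0.0206, 0.1016]
eef_rot: [0.0, 3.138, -0.001]
wrist_force: [0.3, -0.1, 6.4]
opening: 0.0383
finger_force: 60.7
```

```bash
python3 -m inch '[[0,0,-0.06,0,0,0,30],[0,0,-0.2,0,0,0,30],[0,0,-0.36,0,0,0,30],[0,0,-0.5,0,0,0,30],[0,0,-0.6,0,0,0,30]]' >/dev/null
python3 -m inch '[[0.02,-0.1,0,0,0,0,30],[0.05,-0.25,0,0,0,0,30],[0.084,-0.42,0,0,0,0,30],[0.116,-0.58,0,0,0,0,30],[0.14,-0.7,0,0,0,0,30]]' >/dev/null
python3 -m inch '[[0.034,-0.16,0,0,0,0,30],[0.06,-0.3,0,0,0,0,30],[0.08,-0.4,0,0,0,0,30],[0.094,-0.462,0,0,0,0,30],[0.094,-0.462,0,0,0,0,30]]'
python3 -m inch '[[0,0,0.1,0,0,0,30],[0,0,0.26,0,0,0,30],[0,0,0.4,0,0,0,30],[0,0,0.5,0,0,0,30],[0,0,0.54,0,0,0,30]]'
python3 -m inch '[[0,0,0.02,0,0,0,30],[0,0,0.04,0,0,0,30],[0,0,0.058,0,0,0,30],[0,0,0.061,0,0,0,30],[0,0,0.064,0,0,0,30]]'
python3 -m inch '[[0,0,0,0,0,0,30],[0,0,0,0,0,0,65],[0,0,0,0,0,0,65],[0,0,0,0,0,0,65],[0,0,0,0,0,0,65]]'
python3 -m inch '[[0,0,-0.1,0,0,0,65],[0,0,-0.24,0,0,0,65],[0,0,-0.4,0,0,0,65],[0,0,-0.52,0,0,0,65],[0,0,-0.604,0,0,0,65]]'
```

```text
clock: 13.45
position: [0.5125, -0.3124, 0.2498]
eef_rot: [0.003, 3.142, -0.0]
wrist_force: [0.2, 0.9, -1.0]
opening: 0.0383
finger_force: 60.5
clock: 13.95
position: [0.5124, -0.3092, 0.112]
eef_rot: [0.002, -3.139, -0.003]
wrist_force: [-0.4, 0.2, -1.3]
opening: 0.0385
finger_force: 60.5
clock: 14.45
position: [0.5139, -0.3112, 0.1006]
eef_rot: [0.0, 3.139, -0.002]
wrist_force: [-2.0, 3.7, 11.1]
opening: 0.0386
finger_force: 61.7
clock: 14.95
position: [0.513, -0.311, 0.0982]
eef_rot: [-0.0, -3.142, -0.0]
wrist_force: [-0.3, -0.0, 0.2]
opening: 0.0645
finger_force: 0.0
clock: 15.45
position: [0.5132, -0.3112, 0.2519]
eef_rot: [0.0, 3.139, -0.002]
wrist_force: [0.2, 0.3, -0.5]
opening: 0.0647
finger_force: 0.0
```

```bash
python3 -m inch '[[-0.05,0.15,0,0,0,0,65],[-0.1,0.3,0,0,0,0,65],[-0.15,0.45,0,0,0,0,65],[-0.2,0.6,0,0,0,0,65],[-0.236,0.7,0,0,0,0,65]]' >/dev/null
python3 -m inch '[[-0.06,0.18,0,0,0,0,65],[-0.12,0.36,0,0,0,0,65],[-0.18,0.53,0,0,0,0,65],[-0.237,0.698,0,0,0,0,65],[-0.237,0.698,0,0,0,0,65]]'
python3 -m inch '[[0,0,0.1,0,0,0,65],[0,0,0.26,0,0,0,65],[0,0,0.42,0,0,0,65],[0,0,0.54,0,0,0,65],[0,0,0.592,0,0,0,65]]'
python3 -m inch '[[0,0,0,0,0,0,65],[0,0,0,0,0,0,30],[0,0,0,0,0,0,30],[0,0,0,0,0,0,30],[0,0,0,0,0,0,30]]'
```

```text
clock: 16.45
position: [0.6321, 0.0432, 0.2482]
eef_rot: [0.007, -3.141, -0.002]
wrist_force: [0.3, 0.1, -1.0]
opening: 0.065
finger_force: 0.0
clock: 16.95
position: [0.6297, 0.0378, 0.0978]
eef_rot: [-0.001, -3.137, 0.001]
wrist_force: [-0.0, -0.0, 0.2]
opening: 0.0651
finger_force: 0.0
clock: 17.45
position: [0.6325, 0.0386, 0.1039]
eef_rot: [0.0, 3.138, 0.0]
wrist_force: [0.5, 0.3, 7.2]
opening: 0.0383
finger_force: 60.8
```

```bash
python3 -m inch '[[0,0,-0.06,0,0,0,30],[0,0,-0.2,0,0,0,30],[0,0,-0.36,0,0,0,30],[0,0,-0.5,0,0,0,30],[0,0,-0.592,0,0,0,30]]' >/dev/null
python3 -m inch '[[0.05,-0.086,0,0,0,0,30],[0.12,-0.206,0,0,0,0,30],[0.2,-0.343,0,0,0,0,30],[0.28,-0.481,0,0,0,0,30],[0.36,-0.618,0,0,0,0,30]]' >/dev/null
python3 -m inch '[[0.08,-0.137,0,0,0,0,30],[0.16,-0.275,0,0,0,0,30],[0.24,-0.412,0,0,0,0,30],[0.32,-0.549,0,0,0,0,30],[0.38,-0.652,0,0,0,0,30]]' >/dev/null
python3 -m inch '[[0.05,-0.09,0,0,0,0,30],[0.08,-0.14,0,0,0,0,30],[0.093,-0.16,0,0,0,0,30],[0.093,-0.16,0,0,0,0,30],[0.093,-0.16,0,0,0,0,30]]'
python3 -m inch '[[0,0,0.1,0,0,0,30],[0,0,0.26,0,0,0,30],[0,0,0.4,0,0,0,30],[0,0,0.5,0,0,0,30],[0,0,0.54,0,0,0,30]]'
python3 -m inch '[[0,0,0.02,0,0,0,30],[0,0,0.04,0,0,0,30],[0,0,0.05,0,0,0,30],[0,0,0.053,0,0,0,30],[0,0,0.056,0,0,0,30]]'
python3 -m inch '[[0,0,0,0,0,0,30],[0,0,0,0,0,0,65],[0,0,0,0,0,0,65],[0,0,0,0,0,0,65],[0,0,0,0,0,0,65]]'
python3 -m inch '[[0,0,-0.1,0,0,0,65],[0,0,-0.24,0,0,0,65],[0,0,-0.4,0,0,0,65],[0,0,-0.52,0,0,0,65],[0,0,-0.596,0,0,0,65]]'
python3 - <<'E'
from h import *
print(robot.observe()['position'])
cv2.imwrite("pics/m1.png",cv2.resize(capture("top")[120:280,160:480],None,fx=2.4,fy=2.4,interpolation=cv2.INTER_CUBIC)[:,:,::-1])
E
```

```text
clock: 19.45
position: [0.4234, -0.3183, 0.2495]
eef_rot: [-0.001, 3.141, 0.0]
wrist_force: [0.5, -0.3, -1.0]
opening: 0.0381
finger_force: 60.7
clock: 19.95
position: [0.4225, -0.3172, 0.1116]
eef_rot: [0.002, -3.139, -0.004]
wrist_force: [-0.3, 0.4, -1.4]
opening: 0.0383
finger_force: 60.7
clock: 20.45
position: [0.4237, -0.3193, 0.1028]
eef_rot: [-0.0, 3.139, -0.002]
wrist_force: [-3.2, 4.4, 13.7]
opening: 0.038
finger_force: 62.3
clock: 20.95
position: [0.423, -0.319, 0.1003]
eef_rot: [0.0, 3.142, -0.0]
wrist_force: [0.5, -0.3, 1.0]
opening: 0.065
finger_force: 0.0
clock: 21.45
position: [0.4233, -0.3193, 0.252]
eef_rot: [0.0, 3.139, -0.003]
wrist_force: [0.9, -0.4, -0.4]
opening: 0.0651
finger_force: 0.0
[ 0.42327383 -0.31927191  0.25200215]
```

View pics/m1.png

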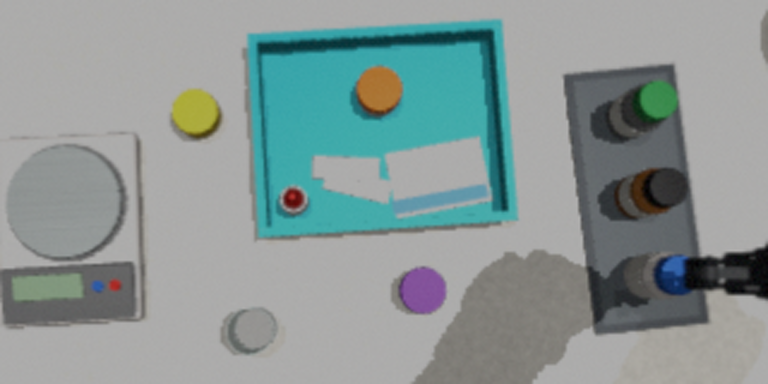

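All three bottles stand on the mat: green at crop (655,102), black (665,188), blue (672,275). The jar is clear at (379,90), and the dropper and beaker haven't moved. Now the jar.

```bash
python3 -m inch '[[-0.1,0.147,0,0,0,0,75],[-0.2,0.294,0,0,0,0,75],[-0.3,0.44,0,0,0,0,75],[-0.4,0.587,0,0,0,0,75],[-0.4108,0.6034,0,0,0,0,75]]' >/dev/null
python3 -m inch '[[-0.1,0.147,0,0,0,0,75],[-0.2,0.294,0,0,0,0,75],[-0.3,0.44,0,0,0,0,75],[-0.4,0.587,0,0,0,0,75],[-0.4108,0.6034,0,0,0,0,75]]'
python3 -m inch '[[0,0,0.15,0,0,0,75],[0,0,0.3,0,0,0,75],[0,0,0.45,0,0,0,75],[0,0,0.58,0,0,0,75],[0,0,0.64,0,0,0,75]]'
python3 -m inch '[[0,0,0.06,0,0,0,75],[0,0,0.12,0,0,0,75],[0,0,0.18,0,0,0,75],[0,0,0.208,0,0,0,75],[0,0,0.208,0,0,0,75]]'
python3 -m inch '[[0,0,0,0,0,0,75],[0,0,0,0,0,0,40],[0,0,0,0,0,0,40],[0,0,0,0,0,0,40],[0,0,0,0,0,0,40]]'
```

```text
clock: 22.5
position: [0.63, -0.0139, 0.2476]
eef_rot: [0.005, -3.14, -0.001]
wrist_force: [0.0, -0.9, -0.3]
opening: 0.0748
finger_force: 0.0
clock: 23.0
position: [0.6265, -0.018, 0.0856]
eef_rot: [-0.001, -3.137, 0.0]
wrist_force: [-0.7, 0.7, -0.4]
opening: 0.0748
finger_force: 0.0
clock: 23.5
position: [0.628, -0.0173, 0.0363]
eef_rot: [-0.0, -3.14, 0.0]
wrist_force: [0.9, 0.4, -0.3]
opening: 0.0751
finger_force: 0.0
clock: 24.0
position: [0.6291, -0.0173, 0.0386]
eef_rot: [0.0, 3.14, -0.0]
wrist_force: [0.2, 0.2, 5.5]
opening: 0.0484
finger_force: 62.2
```

```bash
python3 -m inch '[[0,0,-0.06,0,0,0,40],[0,0,-0.2,0,0,0,40],[0,0,-0.38,0,0,0,40],[0,0,-0.56,0,0,0,40],[0,0,-0.7,0,0,0,40]]' >/dev/null
python3 -m inch '[[0.03,0.09,-0.05,0,0,0,40],[0.08,0.22,-0.1,0,0,0,40],[0.135,0.37,-0.1,0,0,0,40],[0.19,0.52,-0.1,0,0,0,40],[0.2448,0.6756,-0.1,0,0,0,40]]' >/dev/null
python3 -m inch '[[0.055,0.15,0,0,0,0,40],[0.11,0.3,0,0,0,0,40],[0.165,0.45,0,0,0,0,40],[0.22,0.6,0,0,0,0,40],[0.2448,0.6756,0,0,0,0,40]]' >/dev/null
python3 -m inch '[[0,0,0.04,0,0,0,40],[0,0,0.12,0,0,0,40],[0,0,0.25,0,0,0,40],[0,0,0.38,0,0,0,40],[0,0,0.45,0,0,0,40]]'
python3 -m inch '[[0,0,0.05,0,0,0,40],[0,0,0.1,0,0,0,40],[0,0,0.14,0,0,0,40],[0,0,0.15,0,0,0,40],[0,0,0.15,0,0,0,40]]'
python3 - <<'E'
from h import *
cv2.imwrite("pics/b1.png",cv2.resize(capture("scene")[200:380,390:570],(600,600),interpolation=cv2.INTER_CUBIC)[:,:,::-1])
E
```

```text
clock: 26.0
position: [0.5053, 0.319, 0.122]
eef_rot: [-0.001, -3.139, 0.003]
wrist_force: [0.1, -0.2, -1.9]
opening: 0.0482
finger_force: 62.1
clock: 26.5
position: [0.5061, 0.3205, 0.0874]
eef_rot: [0.0, 3.142, 0.0]
wrist_force: [-0.4, -0.6, -0.6]
opening: 0.0485
finger_force: 62.1
```

View pics/b1.png

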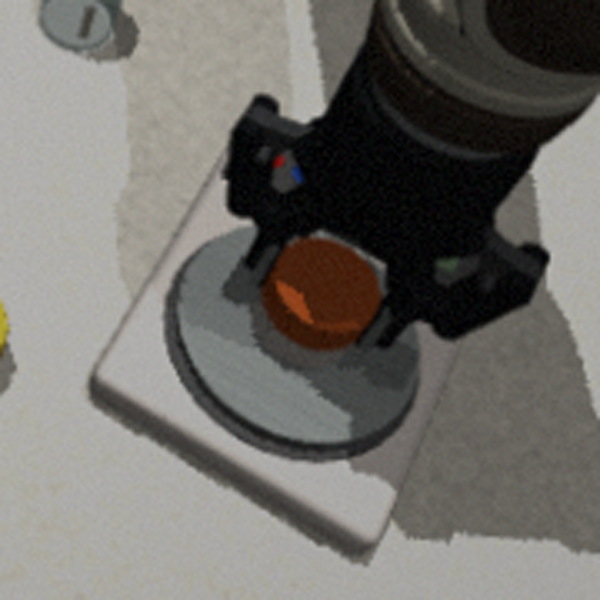

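The jar is held centred over the pan (crop 322,295), hovering about 8 mm up and upright. I'll lower it gently and release.

```bash
python3 -m inch '[[0,0,0.01,0,0,0,40],[0,0,0.02,0,0,0,40],[0,0,0.026,0,0,0,40],[0,0,0.029,0,0,0,40],[0,0,0.029,0,0,0,40]]'
```

```text
clock: 27.05
position: [0.506, 0.3206, 0.0805]
eef_rot: [0.0, 3.141, 0.0]
wrist_force: [-2.2, -0.9, 4.2]
opening: 0.0484
finger_force: 62.5
```

Force has risen to +4 N, so the jar is down. Releasing and lifting away.

```bash
python3 -m inch '[[0,0,0,0,0,0,75],[0,0,0,0,0,0,75],[0,0,0,0,0,0,75],[0,0,0,0,0,0,75],[0,0,0,0,0,0,75]]'
python3 -m inch '[[0,0,-0.06,0,0,0,75],[0,0,-0.2,0,0,0,75],[0,0,-0.38,0,0,0,75],[0,0,-0.56,0,0,0,75],[0,0,-0.677,0,0,0,75]]'
python3 -m inch '[[0.04,-0.2,0,0,0,0,65],[0.08,-0.4,0,0,0,0,65],[0.12,-0.6,0,0,0,0,65],[0.16,-0.8,0,0,0,0,65],[0.16,-0.8,0,0,0,0,65]]'
python3 - <<'E'
from h import *
t=capture("top")
k=(160,175,60,50)
a=blob(t,k,*COL["jar"]);print(a,plane("top",a[0],.087))
for n,b in {"green":(415,140,40,40),"blue":(420,215,45,40)}.items():
    a=blob(t,b,*COL[n]);print(n,a[0],plane("top",a[0],.111))
cv2.imwrite("pics/m2.png",cv2.resize(t[120:280,150:480],None,fx=2.4,fy=2.4,interpolation=cv2.INTER_CUBIC)[:,:,::-1])
E
```

```text
clock: 27.55
position: [0.506, 0.3205, 0.08]
eef_rot: [-0.0, -3.142, 0.0]
wrist_force: [0.0, 0.9, -0.0]
opening: 0.0745
finger_force: 0.0
clock: 28.05
position: [0.5062, 0.3206, 0.2543]
eef_rot: [0.0, 3.138, 0.004]
wrist_force: [0.1, 0.8, 0.8]
opening: 0.0749
finger_force: 0.0
clock: 28.55
position: [0.465, 0.1166, 0.2514]
eef_rot: [0.006, 3.139, -0.001]
wrist_force: [-0.2, 0.9, 0.7]
opening: 0.0647
finger_force: 0.0Traceback (most recent call last):
  File "<stdin>", line 4, in <module>
  File "h.py", line 16, in blob
    c=max(cv2.findContours(k,cv2.RETR_EXTERNAL,cv2.CHAIN_APPROX_NONE)[0],key=cv2.contourArea)
ValueError: max() iterable argument is empty
```

```bash
python3 -m inch '[[0.017,-0.176,0,0,0,0,65],[0.034,-0.352,0,0,0,0,65],[0.052,-0.527,0,0,0,0,65],[0.069,-0.703,0,0,0,0,65],[0.086,-0.879,0,0,0,0,65]]' >/dev/null
python3 -m inch '[[0.017,-0.176,0,0,0,0,65],[0.034,-0.352,0,0,0,0,65],[0.052,-0.527,0,0,0,0,65],[0.069,-0.703,0,0,0,0,65],[0.086,-0.879,0,0,0,0,65]]'
python3 - <<'E'
from h import *
t=capture("top")
cv2.imwrite("pics/m2.png",cv2.resize(t[120:280,150:480],None,fx=2.4,fy=2.4,interpolation=cv2.INTER_CUBIC)[:,:,::-1])
for n,b,z in (("jar",(160,175,60,50),.087),("green",(415,140,40,40),.111)):
    a=blob(t,b,*COL[n]);print(n,a,plane("top",a[0],z))
E
```

```text
clock: 29.6
position: [0.4235, -0.3203, 0.25]
eef_rot: [-0.001, 3.141, -0.0]
wrist_force: [1.3, -0.1, -0.3]
opening: 0.0652
finger_force: 0.0
jar ((181.22354272778722, 201.306168647425), (171, 192, 21, 20), 294.5) [0.50613635 0.31922447 0.087     ]
green ((434.06280193236717, 161.03478260869565), (427, 154, 15, 16), 172.5) [ 0.60332319 -0.30288141  0.111     ]
```

View pics/m2.png

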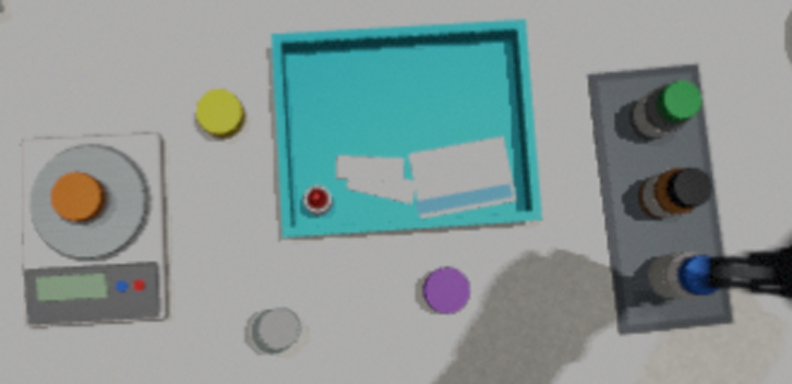

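Jar measured at (0.506, 0.319), within 2 mm of the pan centre (0.506, 0.3205). The bottles stand as they were left on the mat. I'll return blue along the reverse path.

```bash
python3 -m inch '[[0,0,0.1,0,0,0,65],[0,0,0.26,0,0,0,65],[0,0,0.42,0,0,0,65],[0,0,0.54,0,0,0,65],[0,0,0.596,0,0,0,65]]'
python3 -m inch '[[0,0,0,0,0,0,65],[0,0,0,0,0,0,30],[0,0,0,0,0,0,30],[0,0,0,0,0,0,30],[0,0,0,0,0,0,30]]'
python3 -m inch '[[0,0,-0.06,0,0,0,30],[0,0,-0.2,0,0,0,30],[0,0,-0.36,0,0,0,30],[0,0,-0.5,0,0,0,30],[0,0,-0.596,0,0,0,30]]' >/dev/null
python3 -m inch '[[-0.05,0.086,0,0,0,0,30],[-0.12,0.206,0,0,0,0,30],[-0.2,0.343,0,0,0,0,30],[-0.28,0.481,0,0,0,0,30],[-0.36,0.618,0,0,0,0,30]]' >/dev/null
python3 -m inch '[[-0.08,0.137,0,0,0,0,30],[-0.16,0.275,0,0,0,0,30],[-0.24,0.412,0,0,0,0,30],[-0.32,0.549,0,0,0,0,30],[-0.38,0.652,0,0,0,0,30]]' >/dev/null
python3 -m inch '[[-0.05,0.09,0,0,0,0,30],[-0.08,0.14,0,0,0,0,30],[-0.093,0.16,0,0,0,0,30],[-0.093,0.16,0,0,0,0,30],[-0.093,0.16,0,0,0,0,30]]'
python3 -m inch '[[0,0,0.1,0,0,0,30],[0,0,0.26,0,0,0,30],[0,0,0.4,0,0,0,30],[0,0,0.5,0,0,0,30],[0,0,0.54,0,0,0,30]]'
python3 -m inch '[[0,0,0.02,0,0,0,30],[0,0,0.035,0,0,0,30],[0,0,0.046,0,0,0,30],[0,0,0.05,0,0,0,30],[0,0,0.051,0,0,0,30]]'
python3 -m inch '[[0,0,0,0,0,0,30],[0,0,0,0,0,0,65],[0,0,0,0,0,0,65],[0,0,0,0,0,0,65],[0,0,0,0,0,0,65]]'
python3 -m inch '[[0,0,-0.1,0,0,0,65],[0,0,-0.24,0,0,0,65],[0,0,-0.4,0,0,0,65],[0,0,-0.52,0,0,0,65],[0,0,-0.591,0,0,0,65]]'
```

```text
clock: 30.15
position: [0.4229, -0.3177, 0.0978]
eef_rot: [0.001, -3.139, -0.003]
wrist_force: [-0.4, -0.2, -0.3]
opening: 0.0648
finger_force: 0.0
clock: 30.65
position: [0.4241, -0.3196, 0.1027]
eef_rot: [0.0, 3.138, -0.003]
wrist_force: [1.0, 1.2, 7.4]
opening: 0.0387
finger_force: 60.4
clock: 32.65
position: [0.6309, 0.0376, 0.2497]
eef_rot: [0.001, 3.142, -0.0]
wrist_force: [0.1, 0.8, -2.0]
opening: 0.0382
finger_force: 60.7
clock: 33.15
position: [0.6296, 0.0372, 0.1117]
eef_rot: [-0.002, -3.138, 0.001]
wrist_force: [-0.9, -0.0, -2.5]
opening: 0.0388
finger_force: 60.7
clock: 33.65
position: [0.6321, 0.0385, 0.1037]
eef_rot: [0.0, 3.138, -0.0]
wrist_force: [-1.8, -0.0, 6.1]
opening: 0.0384
finger_force: 61.7
clock: 34.15
position: [0.6313, 0.0385, 0.1015]
eef_rot: [0.0, 3.142, -0.0]
wrist_force: [0.4, 0.8, 1.2]
opening: 0.0653
finger_force: 0.0
clock: 34.65
position: [0.6316, 0.0385, 0.2524]
eef_rot: [0.0, 3.138, 0.0]
wrist_force: [0.5, 0.2, 0.6]
opening: 0.0658
finger_force: 0.0
```

```bash
python3 -m inch '[[0.05,-0.15,0,0,0,0,65],[0.1,-0.3,0,0,0,0,65],[0.15,-0.45,0,0,0,0,65],[0.2,-0.6,0,0,0,0,65],[0.236,-0.7,0,0,0,0,65]]' >/dev/null
python3 -m inch '[[0.06,-0.18,0,0,0,0,65],[0.12,-0.36,0,0,0,0,65],[0.18,-0.53,0,0,0,0,65],[0.237,-0.698,0,0,0,0,65],[0.237,-0.698,0,0,0,0,65]]'
python3 -m inch '[[0,0,0.1,0,0,0,65],[0,0,0.26,0,0,0,65],[0,0,0.42,0,0,0,65],[0,0,0.54,0,0,0,65],[0,0,0.6,0,0,0,65]]'
python3 -m inch '[[0,0,0,0,0,0,65],[0,0,0,0,0,0,30],[0,0,0,0,0,0,30],[0,0,0,0,0,0,30],[0,0,0,0,0,0,30]]'
python3 -m inch '[[0,0,-0.06,0,0,0,30],[0,0,-0.2,0,0,0,30],[0,0,-0.36,0,0,0,30],[0,0,-0.5,0,0,0,30],[0,0,-0.6,0,0,0,30]]' >/dev/null
python3 -m inch '[[-0.02,0.1,0,0,0,0,30],[-0.05,0.25,0,0,0,0,30],[-0.084,0.42,0,0,0,0,30],[-0.116,0.58,0,0,0,0,30],[-0.14,0.7,0,0,0,0,30]]' >/dev/null
python3 -m inch '[[-0.034,0.16,0,0,0,0,30],[-0.06,0.3,0,0,0,0,30],[-0.08,0.4,0,0,0,0,30],[-0.094,0.462,0,0,0,0,30],[-0.094,0.462,0,0,0,0,30]]'
python3 -m inch '[[0,0,0.1,0,0,0,30],[0,0,0.26,0,0,0,30],[0,0,0.4,0,0,0,30],[0,0,0.5,0,0,0,30],[0,0,0.54,0,0,0,30]]'
python3 -m inch '[[0,0,0.02,0,0,0,30],[0,0,0.035,0,0,0,30],[0,0,0.046,0,0,0,30],[0,0,0.052,0,0,0,30],[0,0,0.055,0,0,0,30]]'
```

```text
clock: 35.65
position: [0.511, -0.3153, 0.2488]
eef_rot: [-0.008, -3.141, 0.001]
wrist_force: [-0.3, -0.3, -0.1]
opening: 0.0649
finger_force: 0.0
clock: 36.15
position: [0.512, -0.3098, 0.0962]
eef_rot: [0.0, -3.138, -0.003]
wrist_force: [0.7, 1.3, -0.2]
opening: 0.065
finger_force: 0.0
clock: 36.65
position: [0.5141, -0.3114, 0.1017]
eef_rot: [-0.0, 3.138, -0.003]
wrist_force: [-0.3, 0.8, 7.5]
opening: 0.0387
finger_force: 60.3
clock: 38.15
position: [0.5718, -0.0191, 0.2501]
eef_rot: [-0.003, 3.141, 0.0]
wrist_force: [0.5, -0.6, -0.6]
opening: 0.0386
finger_force: 60.5
clock: 38.65
position: [0.5702, -0.0217, 0.112]
eef_rot: [-0.002, -3.138, 0.0]
wrist_force: [-0.6, 0.0, -0.9]
opening: 0.0385
finger_force: 60.5
clock: 39.15
position: [0.5724, -0.0205, 0.1027]
eef_rot: [0.0, 3.138, -0.0]
wrist_force: [-3.0, -0.2, 12.1]
opening: 0.0386
finger_force: 61.4
```

```bash
python3 -m inch '[[0,0,0,0,0,0,65],[0,0,0,0,0,0,65],[0,0,0,0,0,0,65],[0,0,0,0,0,0,65],[0,0,0,0,0,0,65]]'
python3 -m inch '[[0,0,-0.1,0,0,0,65],[0,0,-0.24,0,0,0,65],[0,0,-0.4,0,0,0,65],[0,0,-0.52,0,0,0,65],[0,0,-0.595,0,0,0,65]]'
python3 -m inch '[[-0.016,-0.14,0,0,0,0,65],[-0.03,-0.3,0,0,0,0,65],[-0.05,-0.45,0,0,0,0,65],[-0.063,-0.6,0,0,0,0,65],[-0.076,-0.7,0,0,0,0,65]]' >/dev/null
python3 -m inch '[[-0.02,-0.15,0,0,0,0,65],[-0.04,-0.3,0,0,0,0,65],[-0.05,-0.43,0,0,0,0,65],[-0.05,-0.43,0,0,0,0,65],[-0.05,-0.43,0,0,0,0,65]]'
python3 -m inch '[[0,0,0.1,0,0,0,65],[0,0,0.26,0,0,0,65],[0,0,0.42,0,0,0,65],[0,0,0.54,0,0,0,65],[0,0,0.6,0,0,0,65]]'
python3 -m inch '[[0,0,0,0,0,0,65],[0,0,0,0,0,0,30],[0,0,0,0,0,0,30],[0,0,0,0,0,0,30],[0,0,0,0,0,0,30]]'
python3 -m inch '[[0,0,-0.06,0,0,0,30],[0,0,-0.2,0,0,0,30],[0,0,-0.36,0,0,0,30],[0,0,-0.5,0,0,0,30],[0,0,-0.6,0,0,0,30]]' >/dev/null
python3 -m inch '[[-0.01,0.1,0,0,0,0,30],[-0.025,0.25,0,0,0,0,30],[-0.042,0.42,0,0,0,0,30],[-0.058,0.58,0,0,0,0,30],[-0.07,0.7,0,0,0,0,30]]' >/dev/null
python3 -m inch '[[-0.01,0.1,0,0,0,0,30],[-0.018,0.18,0,0,0,0,30],[-0.022,0.22,0,0,0,0,30],[-0.022,0.22,0,0,0,0,30],[-0.022,0.22,0,0,0,0,30]]'
python3 -m inch '[[0,0,0.1,0,0,0,30],[0,0,0.26,0,0,0,30],[0,0,0.4,0,0,0,30],[0,0,0.5,0,0,0,30],[0,0,0.54,0,0,0,30]]'
python3 -m inch '[[0,0,0.02,0,0,0,30],[0,0,0.035,0,0,0,30],[0,0,0.046,0,0,0,30],[0,0,0.052,0,0,0,30],[0,0,0.054,0,0,0,30]]'
```

```text
clock: 39.65
position: [0.5715, -0.0205, 0.1005]
eef_rot: [-0.0, -3.142, -0.0]
wrist_force: [-0.1, -0.7, 0.2]
opening: 0.0647
finger_force: 0.0
clock: 40.15
position: [0.5719, -0.0205, 0.2521]
eef_rot: [0.0, 3.139, -0.0]
wrist_force: [0.6, 0.1, -0.2]
opening: 0.0651
finger_force: 0.0
clock: 41.15
position: [0.6028, -0.3036, 0.2487]
eef_rot: [-0.002, -3.141, -0.001]
wrist_force: [0.6, 1.0, -0.4]
opening: 0.0652
finger_force: 0.0
clock: 41.65
position: [0.602, -0.3011, 0.0964]
eef_rot: [0.002, -3.138, -0.003]
wrist_force: [0.5, 0.9, 0.0]
opening: 0.0647
finger_force: 0.0
clock: 42.15
position: [0.6042, -0.3034, 0.1021]
eef_rot: [0.0, 3.138, -0.003]
wrist_force: [-0.1, 0.7, 7.8]
opening: 0.0386
finger_force: 60.9
clock: 43.65
position: [0.626, -0.0736, 0.2497]
eef_rot: [0.0, 3.141, -0.001]
wrist_force: [0.4, -0.4, -2.8]
opening: 0.0382
finger_force: 60.7
clock: 44.15
position: [0.6246, -0.0742, 0.1113]
eef_rot: [-0.003, -3.137, -0.0]
wrist_force: [0.9, -0.2, -1.5]
opening: 0.0382
finger_force: 60.7
clock: 44.65
position: [0.6268, -0.0732, 0.1031]
eef_rot: [0.0, 3.139, -0.001]
wrist_force: [-2.9, 0.6, 8.6]
opening: 0.0382
finger_force: 61.6
```

Green is down in the tray, with the force at +9 N. I'll release it, lift, move clear and check.

```bash
python3 -m inch '[[0,0,0,0,0,0,65],[0,0,0,0,0,0,65],[0,0,0,0,0,0,65],[0,0,0,0,0,0,65],[0,0,0,0,0,0,65]]'
python3 -m inch '[[0,0,-0.1,0,0,0,65],[0,0,-0.24,0,0,0,65],[0,0,-0.4,0,0,0,65],[0,0,-0.52,0,0,0,65],[0,0,-0.6,0,0,0,65]]'
python3 -m inch '[[0.1,-0.15,0,0,0,0,65],[0.2,-0.3,0,0,0,0,65],[0.3,-0.45,0,0,0,0,65],[0.4,-0.6,0,0,0,0,65],[0.5,-0.75,0,0,0,0,65]]'
python3 -m inch '[[0.05,-0.15,0,0,0,0,65],[0.1,-0.3,0,0,0,0,65],[0.1,-0.3,0,0,0,0,65],[0.1,-0.3,0,0,0,0,65],[0.1,-0.3,0,0,0,0,65]]'
python3 - <<'E'
from h import *
t=capture("top")
cv2.imwrite("pics/e.png",cv2.resize(t[120:280,150:480],None,fx=2.4,fy=2.4,interpolation=cv2.INTER_CUBIC)[:,:,::-1])
T={"blue":(280,135,35,35),"green":(328,140,28,35),"black":(306,163,26,24),"jar":(160,175,60,50)}
for k in T:
    a=blob(t,T[k],*COL[k]);print(k,np.round(a[0],1),a[1],plane("top",a[0],.087 if k=="jar" else .112).round(4))
E
```

```text
clock: 45.15
position: [0.626, -0.073, 0.1007]
eef_rot: [-0.0, -3.142, -0.0]
wrist_force: [-0.7, -0.1, 0.1]
opening: 0.0649
finger_force: 0.0
clock: 45.65
position: [0.6263, -0.073, 0.2536]
eef_rot: [0.0, 3.139, -0.001]
wrist_force: [0.7, 0.6, -0.8]
opening: 0.0648
finger_force: 0.0
clock: 46.15
position: [0.4998, -0.2617, 0.2509]
eef_rot: [-0.0, 3.141, -0.0]
wrist_force: [0.1, 0.7, 0.4]
opening: 0.0647
finger_force: 0.0
clock: 46.65
position: [0.4762, -0.3349, 0.2508]
eef_rot: [0.001, -3.142, -0.001]
wrist_force: [0.0, -0.6, 0.3]
opening: 0.0646
finger_force: 0.0
blue [295.8 149.5] (288, 142, 17, 16) [0.631  0.0386 0.112 ]
green [341.3 151.7] (333, 144, 17, 16) [ 0.6259 -0.073   0.112 ]
black [319.5 173.8] (313, 167, 15, 15) [ 0.5709 -0.019   0.112 ]
jar [181.3 201.3] (171, 192, 21, 20) [0.5061 0.3191 0.087 ]
```

View pics/e.png

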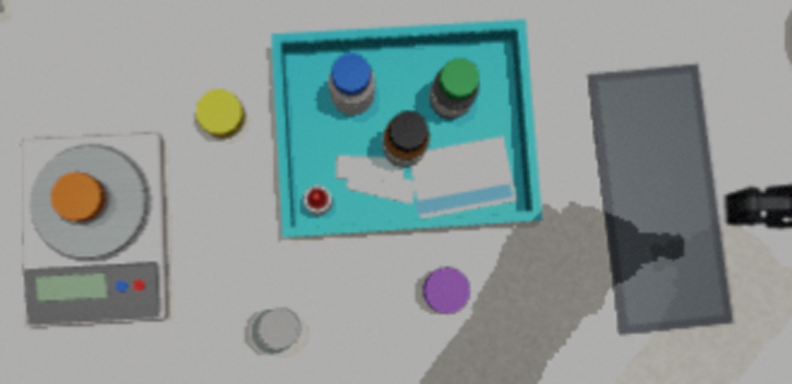

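The picture shows all three bottles upright in the tray, with caps at crop (350,73), (460,77) and (408,131), each within 2 mm of its start. The jar is on the pan, at (77,197) in the crop, and the arm is clear. Handing in.

```bash
python3 -c "
from plant import robot
print(robot.finish_job())"
```

```text
the job is handed in; nothing more can be done
None
```

The job is handed in at about 47 s of the 134 s allowed: in the last picture the jar stood upright on the balance pan, about 1–2 mm from its measured centre, all three bottles stood in the tray within 2 mm of where they started, and the dropper and beaker had not visibly moved; no verdict was returned.

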